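Make up the mailing kit and the binding kit on the study desk

TASK

Make up two desk kits: in the square three-pocket wooden tray the mailing kit, with the tape dispenser in the long pocket and the hand stamp and the low ink pot in the two small pockets, one in each. In the long narrow tray goes the binding kit: the stapler in the long pocket and the tall glue bottle in the small one. Set each thing down, do not drop it; everything ends upright, flat on the floor of its pocket and well inside it, and let go.

Things in the scene. Friction and masses are not known exactly. Their poses are not given: they have to be found in the camera images.
- mailing_tray: Square light-wood tray, 156 x 156 mm, fixed; floor 4 mm thick, walls 4 mm thick, tops 16 mm above the desk. Long pocket 148 (along x) x 74 mm, centred at (0, +37) mm in the tray's x, y; two small pockets, 72 x 70 mm, centred at (+38, -39) and (-38, -39). Origin: centre of underside; x along the long pocket, y towards it, z up. In the far row, left or right.
- binding_tray: Long narrow light-wood tray, 218 (along x) x 68 mm, fixed; floor 4 mm thick, walls 4 mm thick, tops 16 mm above the desk. Two pockets in line: long, 140 x 60 mm, centred at (-35, 0) mm in the tray's x, y; small, 66 x 60 mm, centred at (+72, 0). Origin: centre of underside; x along the tray towards the small pocket, z up. In the far row, beside the other tray.
- tape_dispenser: Black desk tape dispenser, 120 (along x) x 46 (along y) x 57 mm high, 0.3 kg: foot 18 mm high, tape roll (axis along y, 54 mm across, at x = -12, height 30), cutter at the +x end, 42 mm high. Foot and roll are 46 mm wide: grip across y at the origin, 36 mm up. May lie either way round in its pocket. Origin: centre of its underside; z up.
- stapler: Black and steel desk stapler, 115 (along x) x 34 (along y) x 48 mm high, about 0.22 kg: 8 mm foot, above it a 28 mm wide black arm from 26 to 48 mm height; grip across the arm at the origin, 38 mm up. x points to the mouth. May be laid either way round in its pocket. Origin: centre of its underside; z up.
- desk_stamp: Round hand stamp, about 0.08 kg, 72 mm high: brass foot 40 mm across and 18 mm high, thin neck, dark wooden handle 27 mm across from 29 to 69 mm height; grip the handle about 53 mm up. Standing upright; a round thing. Origin: centre of its underside; z up.
- ink_pot: Low round glass ink pot with a black lid of the same width, 52 mm across, 46 mm high, about 0.12 kg; grip it 36 mm up. Origin: centre of its underside; z up.
- glue_bottle: Tall round white glue bottle, 44 mm across up to 60 mm height, then a cone and a black nozzle to 88 mm, about 0.11 kg; grip it about 46 mm up. Origin: centre of its underside; z up.

How it is judged:
At the end, for the whole second after the job is handed in: Each thing stands in the pocket named for it (stamp and ink pot: either small pocket, one each): its origin within 16 mm of the pocket centre in the tray's x and in y, 0 to 8 mm above the tray's underside, upright within 0.12 rad, slower than 0.02 m/s, not touched by the fingers (x of tape_dispenser in the frame of mailing_tray between -0.016 and 0.016 m and y of tape_dispenser in the frame of mailing_tray between 0.021 and 0.053 m and x of stapler in the frame of binding_tray between -0.051 and -0.019 m and y of stapler in the frame of binding_tray between -0.016 and 0.016 m and x of glue_bottle in the frame of binding_tray between 0.056 and 0.088 m and y of glue_bottle in the frame of binding_tray between -0.016 and 0.016 m and (((x of desk_stamp in the frame of mailing_tray between 0.022 and 0.054 m and y of desk_stamp in the frame of mailing_tray between -0.055 and -0.023 m) and (x of ink_pot in the frame of mailing_tray between -0.054 and -0.022 m and y of ink_pot in the frame of mailing_tray between -0.055 and -0.023 m)) or ((x of desk_stamp in the frame of mailing_tray between -0.054 and -0.022 m and y of desk_stamp in the frame of mailing_tray between -0.055 and -0.023 m) and (x of ink_pot in the frame of mailing_tray between 0.022 and 0.054 m and y of ink_pot in the frame of mailing_tray between -0.055 and -0.023 m))) and z of tape_dispenser in the frame of mailing_tray between 0 and 0.008 m and angle between each of tape_dispenser, stapler, desk_stamp, ink_pot, glue_bottle's own z axis and vertical below 0.12 rad and linear speed of each of tape_dispenser, stapler, desk_stamp, ink_pot, glue_bottle below 0.02 m/s and contact force between each of tape_dispenser, stapler, desk_stamp, ink_pot, glue_bottle and the fingers below 0.1 N and z of stapler in the frame of binding_tray between 0 and 0.008 m and z of desk_stamp in the frame of mailing_tray between 0 and 0.008 m and z of ink_pot in the frame of mailing_tray between 0 and 0.008 m and z of glue_bottle in the frame of binding_tray between 0 and 0.008 m).
It fails at once if a thing of the kits is dropped or flung: it moves faster than 0.6 m/s (a fall of about 18 mm) while the fingers do not hold it ((linear speed of tape_dispenser above 0.6 m/s and contact force between tape_dispenser and the fingers below 0.1 N) or (linear speed of stapler above 0.6 m/s and contact force between stapler and the fingers below 0.1 N) or (linear speed of desk_stamp above 0.6 m/s and contact force between desk_stamp and the fingers below 0.1 N) or (linear speed of ink_pot above 0.6 m/s and contact force between ink_pot and the fingers below 0.1 N) or (linear speed of glue_bottle above 0.6 m/s and contact force between glue_bottle and the fingers below 0.1 N)).
It also fails if it takes over 128 s, if anything falls off the work surface, if the arm or the gripper's body presses on something with over 40 N, if the wrist force passes 120 N, or if a joint passes its speed limit or range.

ROBOT

A 7-joint arm with a two-finger parallel gripper is mounted at the origin on the work surface. World frame = base frame: x ahead of the robot, y to its left, z up, the work surface at z = 0. Lengths are in m, angles in rad, forces in N, time in s.
With the tool pointing down it reaches from about 0.4 to 0.85 m from the base axis. Payload 10.4 kg.
Tool frame: the origin (TCP) lies at the very end of the fingers, on their centre line; the grasp point (between the pads) lies 19 mm behind it (grip_point_offset is the distance from the TCP to the grasp point, in m); z points along the fingers, y is the line along which they close (so a half turn about z gives the same grasp; the last joint's range is limited). The gripper opens to 87 mm and grips with 3 to 60 N. Pads are 19 mm wide; open, the fingers measure 117 mm over their backs; the gripper's body (75 mm by 190 mm) begins 51 mm behind the grasp point.
Start: joints at [1.122, 0.332, -0.065, 1.46, 0.022, 1.35, -0.088], TCP at [0.258, -0.569, 0.223] pointing down, gripper open.
Joint ranges: [-2.6, 2.6], [-0.5, 2.12], [-1.47, 1.34], [0.16, 2.42], [-1.27, 4.41], [0.06, 2.06], [-2.6, 2.6]. Speed limits (rad/s): [2.22, 2.22, 2.79, 2.79, 3.14, 3.14, 3.14].

INTERFACE

Orientations are given as a unit quaternion [x, y, z, w].
In Python, from bench import * gives the robot as it stands.
- The arm moves only by the tool play_rows, never from a script. Its argument "increments" is text: rows parted by semicolons, each of 7 numbers parted by spaces: the turn, a rotation vector about the tool's x, y, z in rad, then the shift along the tool's x, y, z in m, then the opening, from 0 (shut) to 1 (fully open). A call has 1 to 8 rows; each row is the pose to reach, as a shift and turn from the pose commanded when the call began, along the tool's axes at that moment; what a row does not reach only later rows make up. A row lasts 1/10 s, in which the tool goes at most 50 mm and 8.59 degrees, less where a joint would pass 70% of its speed; a pose out of reach is approached as far as the arm can. A call with a gripper value outside its range is refused whole. The fingers move at their own pace and stop on an object; "grip_force" is the grip in N (left out, the last holds). Time passes only in rows, so rows that repeat a pose let the fingers close. It gives the time, the measured TCP pose, the force, the opening and the grip force at its end, in the units of the state.
- read_state(): the state, without advancing time (a new reading comes with each control period).
- camera(name): name is "scene" or "side" or "wrist"; returns a dict with "color" (384x512x3 uint8, red, green, blue), "fx", "fy", "cx", "cy" (pixels), "camera_from_world" (4x4, takes a point from world to camera coordinates); the wrist camera has in their place "mount" (4x4, takes a point from camera to tool coordinates, whose origin is the TCP and whose axes are the flange's). Camera axes: x right, y down, z forward; pixel columns grow to the right and rows downward; lengths in m; the calibration is good to about 2 mm. The wrist camera is an equidistant fisheye: a pixel r from the principal point sees the ray r / f radians off the axis. A picture is of the moment at which its call begins: read the wrist's pose just before it. There is no depth.
- close_job(): hands the job in; it is judged then, once.
The state is a dict: "time": time; "joint_positions": joint angles; "joint_vel": joint speeds; "joint_torque": joint torques, N m; "ee_pos": TCP position; "eef_rot": TCP orientation; "ft_force": force on the tool from outside, world axes, zero at the start; "torque": the same for the moment, N m; "width": finger opening in m; "grip_force": force on a finger pad.
Only numpy, scipy, OpenCV 4.12 (cv2) and the standard library are available. Lean on these libraries where they do the work, as an engineer would, in place of code of your own. Each camera call takes 0.05 s, during which the arm holds its last target. There are 200 camera calls.

## Working session

There is one attempt and no reset: what is moved stays moved. The work goes in short steps, Python scripts to look and compute and a tool call to move; the robot and the scene stay as the last step left them, time stands still between calls to the robot, and variables do not carry over. Pictures are saved under pics/ and viewed, at most 14 in all, crops included, and the job is handed in when it is done.

Besides the shell and the picture viewer there is one more tool, called after "Call:" as a command line: name --argument value ..., lists and objects as JSON in quotes. play_rows: Moves the arm, as the interface text tells. Its arguments: {"type":"object","properties":{"increments":{"type":"string"},"grip_force":{"type":"number"}},"required":["increments"]}

```bash
ls; mkdir -p pics; python3 - <<'E'
from bench import *
import cv2
s=read_state();print({k:s[k] for k in("time","ee_pos","eef_rot","width")})
for n in("scene","side","wrist"):
    c=camera(n);cv2.imwrite(f"pics/{n}0.png",c["color"][:,:,::-1]);print(n,{k:c[k] for k in c if k!="color"})
E
```

```text
pics
{'time': 0.0, 'ee_pos': array([ 0.25800092, -0.5688469 ,  0.22176736]), 'eef_rot': array([ 9.77419006e-01,  2.11309274e-01, -1.71105392e-04, -6.69487148e-04]), 'width': 0.08733057528521582}
scene {'fx': 485.5169161446599, 'fy': 485.5169161446599, 'cx': 251.11329686839554, 'cy': 191.25287214026747, 'camera_from_world': array([[ 0.77161842,  0.63607657,  0.00340665, -0.41592119],
       [ 0.45096739, -0.54327156, -0.70815566, -0.2279813 ],
       [-0.44859049,  0.54796224, -0.70604813,  1.49246849],
       [ 0.        ,  0.        ,  0.        ,  1.        ]])}
side {'fx': 427.6420577180471, 'fy': 427.6420577180471, 'cx': 259.16443203264754, 'cy': 183.9259831396057, 'camera_from_world': array([[-0.91274674, -0.4085238 ,  0.00130087,  0.46926372],
       [-0.31373547,  0.69891873, -0.64271507,  0.20375316],
       [ 0.2616552 , -0.58704421, -0.7661042 ,  1.14786456],
       [ 0.        ,  0.        ,  0.        ,  1.        ]])}
wrist {'fx': 297.3186396354542, 'fy': 297.3186396354542, 'cx': 254.09423922797654, 'cy': 191.39297794607089, 'mount': array([[-7.10470878e-04, -9.61652991e-01, -2.74268155e-01,
         7.38628049e-02],
       [ 9.99998170e-01, -1.96012202e-04, -1.90315152e-03,
        -1.02491421e-03],
       [ 1.77641145e-03, -2.74269005e-01,  9.61651370e-01,
        -1.62043168e-01],
       [ 0.00000000e+00,  0.00000000e+00,  0.00000000e+00,
         1.00000000e+00]])}
```

View pics/scene0.png

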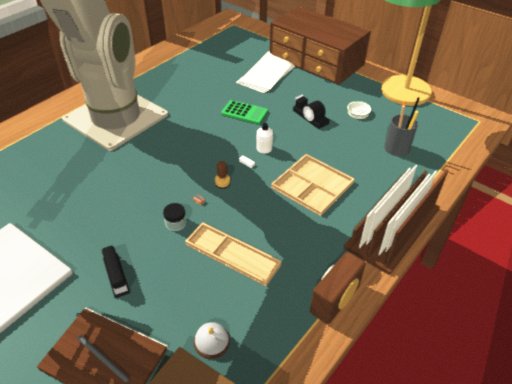

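View pics/side0.png

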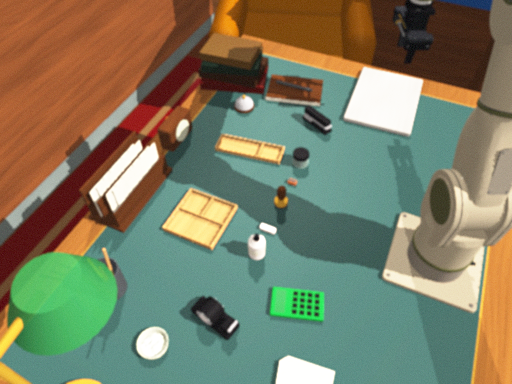

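The scene view shows the stapler at (115,272), ink pot (175,217), stamp (222,176), glue (264,139), dispenser (312,112), binding tray (233,252) and mailing tray (313,184). All of them also appear in the side view. I'll enlarge both views to read them more precisely.

```bash
python3 - <<'E'
import cv2
a=cv2.imread("pics/scene0.png")[88:308,92:362];cv2.imwrite("pics/sc.png",cv2.resize(a,None,fx=2.7,fy=2.7,interpolation=cv2.INTER_CUBIC))
a=cv2.imread("pics/side0.png")[95:345,155:345];cv2.imwrite("pics/sd.png",cv2.resize(a,None,fx=2.4,fy=2.4,interpolation=cv2.INTER_CUBIC))
E
```

```text
(no output)
```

View pics/sc.png

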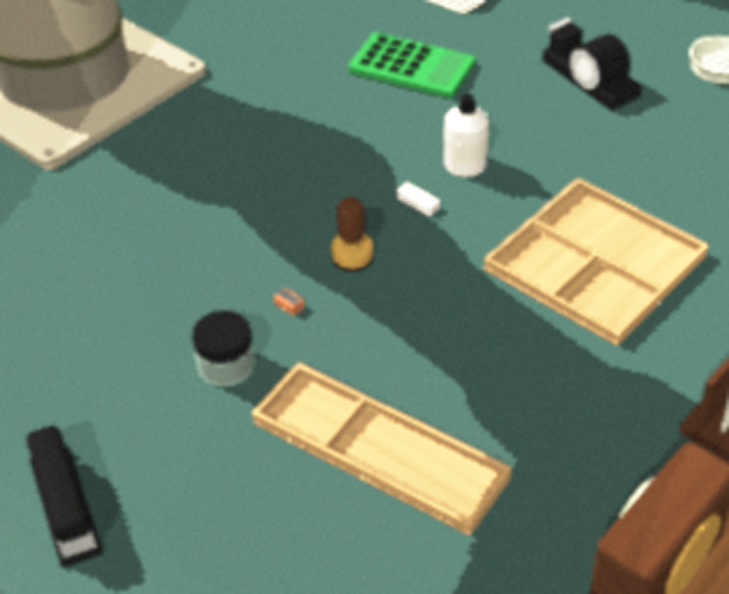

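View pics/sd.png

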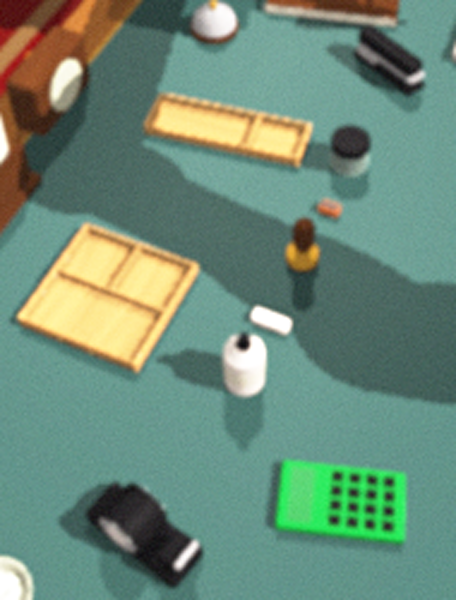

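```bash
cat > h.py <<'E'
import numpy as np, cv2
from scipy.spatial.transform import Rotation as R
from scipy.optimize import least_squares
CAM={"sc":(485.517,251.113,191.253,np.array([[.77161842,.63607657,.00340665,-.41592119],[.45096739,-.54327156,-.70815566,-.2279813],[-.44859049,.54796224,-.70604813,1.49246849]])),
"sd":(427.642,259.164,183.926,np.array([[-.91274674,-.4085238,.00130087,.46926372],[-.31373547,.69891873,-.64271507,.20375316],[.2616552,-.58704421,-.7661042,1.14786456]]))}
CROP={"sc":(92,88,2.7),"sd":(155,95,2.4)}
def proj(c,P):
    f,cx,cy,M=CAM[c];q=M[:,:3]@P+M[:,3];return np.array([cx+f*q[0]/q[2],cy+f*q[1]/q[2]])
def fit(obs,yaw0=None):
    """obs: (cam, local xyz mm, crop px)"""
    def res(p):
        th=p[2] if len(p)>2 else 0;c,s=np.cos(th),np.sin(th);o=[]
        for cam,l,px in obs:
            l=np.array(l)/1e3;P=np.array([p[0]+c*l[0]-s*l[1],p[1]+s*l[0]+c*l[1],l[2]])
            a,b,k=CROP[cam];o+=list(proj(cam,P)-[a+(px[0]+.5)/k-.5,b+(px[1]+.5)/k-.5])
        return np.array(o)
    best=None
    for y in ([None] if yaw0 is None else np.arange(0,6.28,.7)):
        r=least_squares(res,[.55,0]+([] if y is None else [y]),loss="soft_l1")
        if best is None or r.cost<best.cost:best=r
    return best.x,np.round(res(best.x).reshape(-1,2),1)
E
python3 - <<'E'
from h import *
def tr(hx,hy,z,sc,sd):
    L=[(hx,hy,z),(-hx,hy,z),(hx,-hy,z),(-hx,-hy,z)]
    return [("sc",l,p) for l,p in zip(L,sc)]+[("sd",l,p) for l,p in zip(L,sd)]
F={"mail":(tr(78,78,16,[(708,246),(579,179),(620,334),(486,262)],[(16,318),(137,367),(90,224),(200,266)]),1),
"bind":(tr(109,34,16,[(253,412),(472,522),(300,364),(511,465)],[(312,123),(160,94),(302,156),(145,127)]),1),
"disp":([("sc",(-60,23,0),(612,106)),("sc",(60,23,0),(545,67)),("sc",(-12,23,30),(585,69)),("sc",(55,0,42),(560,26)),("sd",(60,-23,0),(173,585)),("sd",(-12,-23,30),(115,531)),("sd",(55,0,42),(186,555))],1),
"stap":([("sc",(57.5,-17,0),(66,564)),("sc",(57.5,17,0),(101,551)),("sc",(-57,-14,48),(28,436)),("sc",(-57,14,48),(57,429)),("sd",(57.5,-17,0),(411,91)),("sd",(57.5,17,0),(424,76)),("sd",(-57,14,48),(370,29))],1),
"ink":([("sc",(0,0,46),(222,332)),("sd",(0,0,46),(350,142))],None),
"glue":([("sc",(0,0,88),(467,97)),("sc",(0,0,0),(466,159)),("sd",(0,0,88),(244,335)),("sd",(0,0,0),(245,378))],None),
"stamp":([("sc",(0,0,72),(350,198)),("sc",(0,0,0),(352,255)),("sd",(0,0,72),(303,219)),("sd",(0,0,0),(302,258))],None)}
for n,(o,y) in F.items():
    x,r=fit(o,y);print(n,np.round(x,4),r.tolist())
E
```

```text
mail [ 0.6351  0.1384 -0.0106] [[0.5, -0.6], [-0.1, -0.7], [-0.4, 0.0], [-0.5, -1.8], [1.1, -0.3], [-0.3, -0.6], [-1.2, -0.3], [-0.7, -0.4]]
bind [ 0.6237 -0.17    3.2901] [[-0.5, 0.5], [-0.0, 0.4], [-1.0, -0.5], [0.6, -0.2], [-0.0, 0.3], [0.2, -0.1], [-0.8, 1.1], [-0.3, 0.0]]
disp [0.4619 0.3821 2.8987] [[-0.0, 2.9], [-1.1, -1.7], [0.2, 0.7], [1.0, 0.4], [0.4, 1.5], [0.9, 0.7], [-1.2, -1.8]]
stap [ 0.4619 -0.3762  5.807 ] [[-1.6, 0.9], [1.1, 0.3], [-1.3, -5.0], [0.5, -6.2], [-16.7, -17.9], [-29.1, -7.6], [18.4, 18.6]]
ink [ 0.4543 -0.1852] [[0.3, -0.5], [0.2, -1.2]]
glue [0.4436 0.1741] [[0.1, -0.0], [-0.2, 1.8], [0.2, 0.3], [-0.1, 0.3]]
stamp [ 0.4484 -0.0095] [[0.0, 2.1], [0.4, 1.3], [0.7, 1.5], [0.1, 0.7]]
```

```bash
python3 - <<'E'
from h import *
x,r=fit([("sc",(57.5,-17,0),(66,564)),("sc",(57.5,17,0),(101,551)),("sc",(-57,-14,48),(28,436)),("sc",(-57,14,48),(57,429)),("sd",(-57.5,17,0),(411,91)),("sd",(-57.5,-17,0),(424,78)),("sd",(57,-14,48),(370,29))],1)
print(x,r.tolist())
E
```

```text
[ 0.46605044 -0.37925381  5.85577856] [[-0.1, 2.7], [2.5, 1.6], [-2.4, -2.6], [-0.7, -4.3], [-1.0, 2.6], [0.3, 3.5], [-0.4, -2.8]]
```

```bash
cat >> h.py <<'E'
def go(*wps):
    """wps: (x,y,z,phi) of TCP; prints tool-frame increments from the present pose (tool straight down, tool x at phi)"""
    from bench import read_state
    s=read_state();R0=R.from_quat(s["eef_rot"]);p=np.array(s["ee_pos"]);a=R0.as_matrix()[:,0];f0=np.arctan2(a[1],a[0])
    print("t",round(s["time"],1),"p",np.round(p,4),"phi",round(f0,3),"w",round(s["width"],4),"F",np.round(s["ft_force"],1),"j",np.round(s["joint_positions"],2))
    for x,y,z,f in wps:
        f=f0 if f is None else f
        T=R.from_euler("z",f)*R.from_euler("x",np.pi)
        print(np.round((R0.inv()*T).as_rotvec(),3),np.round(R0.inv().apply(np.array([x,y,z])-p),4))
def wpix(P,s,c):
    """project world points into the wrist picture"""
    M=c["mount"];q=R.from_quat(s["eef_rot"]).inv().apply(np.atleast_2d(P)-s["ee_pos"]);q=(q-M[:3,3])@M[:3,:3]
    r=np.hypot(q[:,0],q[:,1]);th=np.arctan2(r,q[:,2]);k=c["fx"]*th/np.maximum(r,1e-9)
    return np.c_[c["cx"]+k*q[:,0],c["cy"]+k*q[:,1]]
E
python3 -c "
from h import *
go((.4543,-.1852,.16,.426),(.4543,-.1852,.017,.426))"
```

```text
t 0.1 p [ 0.2581 -0.5689  0.222 ] phi 0.426 w 0.087 F [ 0.1  0.1 -0. ] j [ 1.12  0.33 -0.06  1.46  0.02  1.35 -0.09]
[-0.001  0.    -0.   ] [ 0.3372 -0.2683  0.0622]
[-0.001  0.    -0.   ] [ 0.3372 -0.2682  0.2052]
```

Call:
play_rows --increments "0 0 0 0.04 -0.03 0 1;0 0 0 0.08 -0.064 0.01 1;0 0 0 0.12 -0.096 0.02 1;0 0 0 0.155 -0.124 0.03 1;0 0 0 0.19 -0.152 0.04 1;0 0 0 0.225 -0.18 0.05 1;0 0 0 0.26 -0.208 0.055 1;0 0 0 0.295 -0.235 0.06 1" --grip_force 20

```text
time: 0.95
ee_pos: [0.4301, -0.2315, 0.1622]
eef_rot: [0.977, 0.211, -0.0, 0.0]
ft_force: [0.5, -0.8, -0.9]
width: 0.087
grip_force: 0.0
```

```bash
python3 -c "
from h import *
go((.4543,-.1852,.16,.426),(.4543,-.1852,.017,.426))
from bench import *
s=read_state();c=camera('wrist');im=c['color'][:,:,::-1].copy()
for P in [(.4543,-.1852,.046),(.4484,-.0095,.072),(.466,-.379,.048),(.4484,-.0095,0)]:
    u=wpix(P,s,c)[0];print(u);cv2.circle(im,tuple(int(v) for v in u),3,(0,0,255),1)
def q(t,hx,hy):
    for a in(-1,1):
        for b in (-1,1):
            P=(t[0]+np.cos(t[2])*a*hx-np.sin(t[2])*b*hy,t[1]+np.sin(t[2])*a*hx+np.cos(t[2])*b*hy,t[3]);cv2.circle(im,tuple(int(v) for v in wpix(P,s,c)[0]),2,(255,0,255),1)
q((.6237,-.17,.149,.016),.109,.034);q((.6351,.1384,-.0106,.016),.078,.078);q((.466,-.379,-.427,.048),.0575,.014)
cv2.imwrite('pics/w1.png',cv2.resize(im,None,fx=1.5,fy=1.5))"
```

```text
t 0.9 p [ 0.4301 -0.2315  0.1622] phi 0.426 w 0.087 F [ 0.5 -0.8 -0.9] j [ 0.73  0.1  -0.35  1.88  0.04  1.17 -0.77]
[ 0.  0. -0.] [ 0.0412 -0.0321  0.0022]
[ 0.  0. -0.] [ 0.0412 -0.0322  0.1452]
[221.60363582 143.70128849]
[56.39576181 86.58889671]
[394.99477424 212.25156054]
[91.67012969 88.60114065]
```

View pics/w1.png

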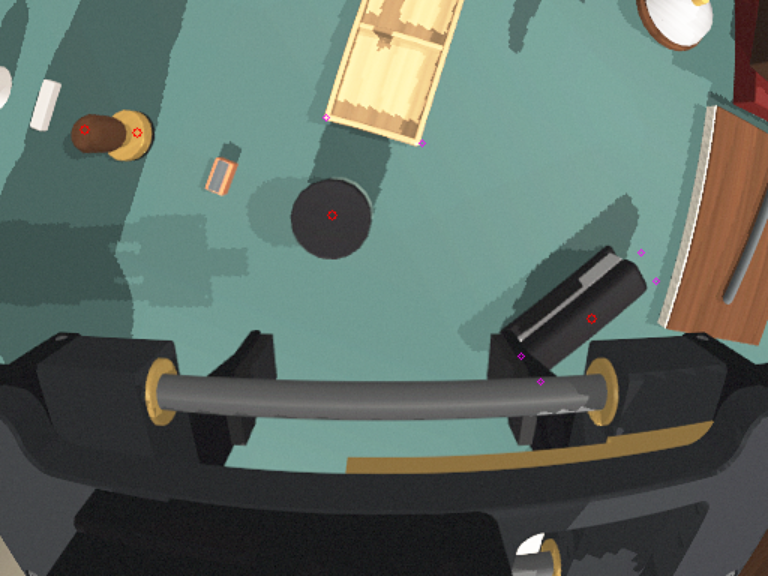

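Ink pot, stamp and binding tray marks line up. The stapler mark is a few mm off, so I'll refine it later. Next I pick up the ink pot.

Call:
play_rows --increments "0 0 0 0.0412 -0.0321 0.002 1;0 0 0 0.0412 -0.0321 0.03 1;0 0 0 0.0412 -0.0321 0.07 1;0 0 0 0.0412 -0.0321 0.11 1;0 0 0 0.0412 -0.0321 0.135 1;0 0 0 0.0412 -0.0321 0.145 1;0 0 0 0.0412 -0.0321 0.145 0.3;0 0 0 0.0412 -0.0321 0.145 0.3"

```text
time: 1.8
ee_pos: [0.4548, -0.1875, 0.0187]
eef_rot: [0.977, 0.211, 0.001, 0.0]
ft_force: [0.1, 0.7, -0.3]
width: 0.0782
grip_force: 0.0
```

Call:
play_rows --increments "0 0 0 0 0 0 0.3;0 0 0 0 0 0 0.3"

```text
time: 2.0
ee_pos: [0.4549, -0.1875, 0.0188]
eef_rot: [0.977, 0.211, 0.001, 0.001]
ft_force: [-0.1, -0.3, 1.1]
width: 0.0629
grip_force: 0.0
```

```bash
python3 -c "
from h import *
go((.597,.100,.09,.426),(.597,.1,.022,.426))"
```

```text
t 2.0 p [ 0.4549 -0.1875  0.0188] phi 0.426 w 0.0629 F [-0.1 -0.3  1.1] j [ 0.64  0.29 -0.38  2.    0.14  0.87 -0.96]
[ 0.002 -0.001 -0.   ] [ 0.2483 -0.203  -0.0713]
[ 0.002 -0.001 -0.   ] [ 0.2482 -0.2031 -0.0033]
```

Call:
play_rows --increments "0 0 0 0 0 0 0.3;0 0 0 0 0 0 0.3;0 0 0 0 0 0 0.3;0 0 0 0 0 -0.02 0.3;0 0 0 0 0 -0.06 0.3"

```text
time: 2.5
ee_pos: [0.4519, -0.1863, 0.0758]
eef_rot: [0.977, 0.211, -0.002, -0.002]
ft_force: [1.1, -0.9, -1.3]
width: 0.0517
grip_force: 20.0
```

```bash
python3 -c "
from h import *
go((.597,.100,.09,.426),(.597,.1,.022,.426))"
```

```text
t 2.5 p [ 0.4519 -0.1863  0.0758] phi 0.426 w 0.0517 F [ 1.1 -0.9 -1.3] j [ 0.66  0.21 -0.39  1.96  0.09  1.   -0.92]
[-0.004  0.004 -0.   ] [ 0.2504 -0.2008 -0.0142]
[-0.004  0.004 -0.   ] [ 0.2506 -0.2006  0.0538]
```

Call:
play_rows --increments "0 0 0 0.02 -0.016 -0.02 0.3;0 0 0 0.055 -0.044 -0.02 0.3;0 0 0 0.09 -0.072 -0.02 0.3;0 0 0 0.125 -0.1 -0.02 0.3;0 0 0 0.16 -0.128 -0.02 0.3;0 0 0 0.195 -0.156 -0.02 0.3;0 0 0 0.23 -0.184 -0.015 0.3;0 0 0 0.2505 -0.2006 -0.01 0.3"

```text
time: 3.3
ee_pos: [0.6, 0.1031, 0.0874]
eef_rot: [0.977, 0.213, 0.0, -0.001]
ft_force: [-0.1, -0.2, -1.2]
width: 0.0515
grip_force: 20.0
```

Call:
play_rows --increments "0 0 0 0 0 0 0.3;0 0 0 0 0 0 0.3"

```text
time: 3.5
ee_pos: [0.599, 0.0993, 0.087]
eef_rot: [0.977, 0.212, -0.001, 0.0]
ft_force: [-0.1, -0.7, -2.1]
width: 0.0514
grip_force: 20.0
```

```bash
python3 -c "
from h import *
go((.597,.1,.05,.426),(.597,.1,.0235,.426))"
```

```text
t 3.5 p [0.599  0.0993 0.087 ] phi 0.427 w 0.0514 F [-0.1 -0.7 -2.1] j [ 0.18  0.46 -0.53  1.64  0.25  1.11 -1.56]
[-0.     0.001  0.001] [-0.0014 -0.0015  0.037 ]
[-0.     0.001  0.001] [-0.0014 -0.0015  0.0635]
```

Call:
play_rows --increments "0 0 0 -0.0014 -0.0015 0.02 0.3;0 0 0 -0.0014 -0.0015 0.04 0.3;0 0 0 -0.0014 -0.0015 0.052 0.3;0 0 0 -0.0014 -0.0015 0.058 0.3;0 0 0 -0.0014 -0.0015 0.062 0.3;0 0 0 -0.0014 -0.0015 0.064 0.3;0 0 0 -0.0014 -0.0015 0.064 0.3"

```text
time: 4.2
ee_pos: [0.5977, 0.0998, 0.0239]
eef_rot: [0.977, 0.211, 0.0, 0.0]
ft_force: [-0.5, 0.2, -1.3]
width: 0.0517
grip_force: 20.0
```

Call:
play_rows --increments "0 0 0 0 0 0.0015 0.3;0 0 0 0 0 0.0015 0.9;0 0 0 0 0 0.0015 0.9;0 0 0 0 0 0.0015 0.9;0 0 0 0 0 0.0015 0.9;0 0 0 0 0 -0.02 0.9;0 0 0 0 0 -0.06 0.9;0 0 0 0 0 -0.1 0.9"

```text
time: 5.0
ee_pos: [0.5968, 0.0999, 0.1243]
eef_rot: [0.977, 0.211, -0.001, -0.0]
ft_force: [1.2, 0.0, -0.1]
width: 0.0782
grip_force: 0.0
```

```bash
python3 -c "
from h import *
go((.4484,-.0095,.12,.426),(.4484,-.0095,.034,.426))
from bench import *
s=read_state();c=camera('wrist');im=c['color'][:,:,::-1].copy()
for P in [(.4436,.1741,.088),(.4484,-.0095,.072),(.597,.1,.05),(.4484,-.0095,0)]:
    u=wpix(P,s,c)[0];cv2.circle(im,tuple(int(v) for v in u),3,(0,0,255),1)
def q(t,hx,hy):
    for a in(-1,1):
        for b in (-1,1):
            P=(t[0]+np.cos(t[2])*a*hx-np.sin(t[2])*b*hy,t[1]+np.sin(t[2])*a*hx+np.cos(t[2])*b*hy,t[3]);cv2.circle(im,tuple(int(v) for v in wpix(P,s,c)[0]),2,(255,0,255),1)
q((.6237,-.17,.149,.016),.109,.034);q((.6351,.1384,-.0106,.016),.078,.078);q((.4619,.3821,2.8987,.0),.06,.023)
cv2.imwrite('pics/w2.png',cv2.resize(im,None,fx=1.5,fy=1.5))"
```

```text
t 5.0 p [0.5968 0.0999 0.1243] phi 0.426 w 0.0782 F [ 1.2  0.  -0.1] j [ 0.19  0.41 -0.54  1.61  0.23  1.18 -1.55]
[-0.001  0.001  0.   ] [-0.1804  0.0382  0.0046]
[-0.001  0.001  0.   ] [-0.1802  0.0383  0.0906]
```

View pics/w2.png

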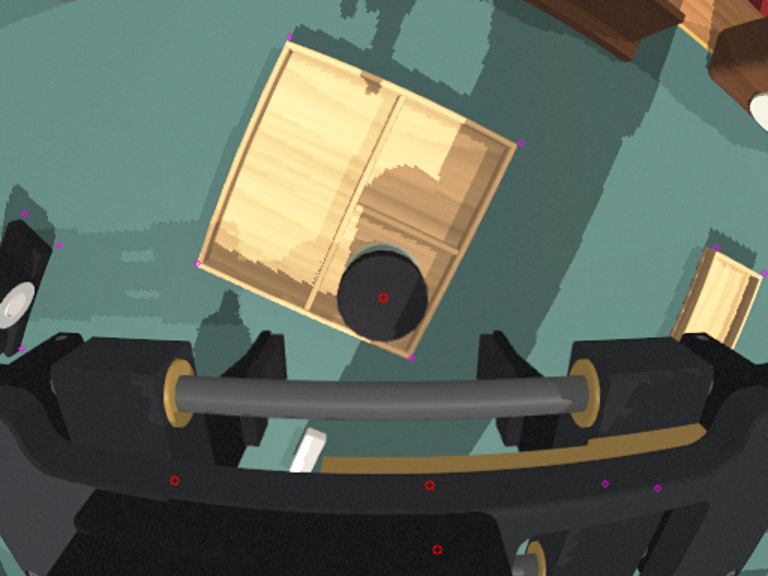

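The ink pot is in its pocket and centred, and the tray marks match. Now the stamp.

Call:
play_rows --increments "0 0 0 -0.045 0.01 0 0.9;0 0 0 -0.09 0.019 0 0.9;0 0 0 -0.135 0.029 0 0.9;0 0 0 -0.1804 0.0382 0.004 0.8;0 0 0 -0.1804 0.0382 0.005 0.8;0 0 0 -0.1804 0.0382 0.04 0.7;0 0 0 -0.1804 0.0382 0.075 0.6;0 0 0 -0.1804 0.0382 0.09 0.5"

```text
time: 5.85
ee_pos: [0.4477, -0.0092, 0.0312]
eef_rot: [0.977, 0.211, -0.001, -0.0]
ft_force: [-0.2, -0.1, 0.8]
width: 0.0532
grip_force: 0.0
```

Call:
play_rows --increments "0 0 0 0 0 0 0;0 0 0 0 0 0 0;0 0 0 0 0 0 0;0 0 0 0 0 0 0;0 0 0 0 0 0 0;0 0 0 0 0 0 0"

```text
time: 6.45
ee_pos: [0.4498, -0.0093, 0.0345]
eef_rot: [0.977, 0.211, 0.001, 0.0]
ft_force: [-0.9, 1.0, 6.6]
width: 0.0264
grip_force: 19.9
```

```bash
python3 -c "
from h import *
go((.673,.0995,.11,.426),(.673,.0995,.04,.426))"
```

```text
t 6.5 p [ 0.4498 -0.0093  0.0345] phi 0.426 w 0.0264 F [-0.9  1.   6.6] j [ 0.42  0.2  -0.53  2.08  0.13  0.89 -1.33]
[ 0.001 -0.002 -0.   ] [ 0.2484 -0.0068 -0.0751]
[ 0.001 -0.002 -0.   ] [ 0.2482 -0.0069 -0.0051]
```

Call:
play_rows --increments "0 0 0 0 0 -0.025 0;0 0 0 0 0 -0.06 0;0 0 0 0.02 0 -0.085 0;0 0 0 0.06 -0.0017 -0.09 0;0 0 0 0.1 -0.003 -0.09 0;0 0 0 0.14 -0.004 -0.09 0;0 0 0 0.18 -0.005 -0.09 0;0 0 0 0.215 -0.006 -0.09 0"

```text
time: 7.25
ee_pos: [0.6437, 0.0854, 0.1232]
eef_rot: [0.977, 0.211, -0.0, 0.0]
ft_force: [1.5, -0.3, 0.0]
width: 0.0262
grip_force: 19.9
```

Call:
play_rows --increments "0 0 0 0.025 0 0.01 0;0 0 0 0.033 0 0.015 0;0 0 0 0.033 0 0.015 0"

```text
time: 7.55
ee_pos: [0.6719, 0.0988, 0.107]
eef_rot: [0.977, 0.212, -0.001, -0.0]
ft_force: [-1.1, -1.0, -1.2]
width: 0.0267
grip_force: 19.9
```

```bash
python3 -c "
from h import *
go((.673,.0995,.11,.426),(.673,.0995,.039,.426))"
```

```text
t 7.5 p [0.6719 0.0988 0.107 ] phi 0.426 w 0.0267 F [-1.1 -1.  -1.2] j [ 0.15  0.59 -0.52  1.41  0.3   1.23 -1.54]
[-0.001  0.002  0.   ] [ 0.0013 -0.0002 -0.003 ]
[-0.001  0.002  0.   ] [ 0.0014 -0.0001  0.068 ]
```

Call:
play_rows --increments "0 0 0 0.0014 0 0.02 0;0 0 0 0.0014 0 0.04 0;0 0 0 0.0014 0 0.055 0;0 0 0 0.0014 0 0.063 0;0 0 0 0.0014 0 0.067 0;0 0 0 0.0014 0 0.0685 0;0 0 0 0.0014 0 0.0685 0"

```text
time: 8.25
ee_pos: [0.6738, 0.0991, 0.0407]
eef_rot: [0.977, 0.211, 0.0, 0.0]
ft_force: [0.2, -0.5, -0.1]
width: 0.0266
grip_force: 19.9
```

Call:
play_rows --increments "0 0 0 0 0 0.001 0;0 0 0 0 0 0.002 0;0 0 0 0 0 0.002 0"

```text
time: 8.55
ee_pos: [0.674, 0.0992, 0.0387]
eef_rot: [0.977, 0.211, 0.001, 0.0]
ft_force: [-0.4, 0.8, 2.5]
width: 0.0264
grip_force: 19.9
```

Touching the floor, so I'll release, rise and head for the glue.

Call:
play_rows --increments "0 0 0 0 0 0 0.6;0 0 0 0 0 0 0.6;0 0 0 0 0 0 0.6;0 0 0 0 0 -0.02 0.7;0 0 0 0 0 -0.06 0.8;0 0 0 0 0 -0.1 0.9"

```text
time: 9.15
ee_pos: [0.6729, 0.0989, 0.1385]
eef_rot: [0.977, 0.211, -0.001, -0.0]
ft_force: [0.2, 0.3, -0.4]
width: 0.0665
grip_force: 0.0
```

```bash
python3 -c "
from h import *
go((.4436,.1741,.13,.426),(.4436,.1741,.027,.426))
from bench import *
s=read_state();c=camera('wrist');im=c['color'][:,:,::-1].copy()
for P in [(.673,.0995,.076),(.673,.0995,.022)]:
    u=wpix(P,s,c)[0];cv2.circle(im,tuple(int(v) for v in u),3,(0,0,255),1)
cv2.imwrite('pics/w3.png',im)"
```

```text
t 9.2 p [0.6729 0.0989 0.1385] phi 0.426 w 0.0665 F [ 0.2  0.3 -0.4] j [ 0.15  0.56 -0.53  1.38  0.28  1.28 -1.54]
[-0.001  0.002 -0.   ] [-0.1778 -0.1633  0.0089]
[-0.001  0.002 -0.   ] [-0.1776 -0.1632  0.1119]
```

View pics/w3.png

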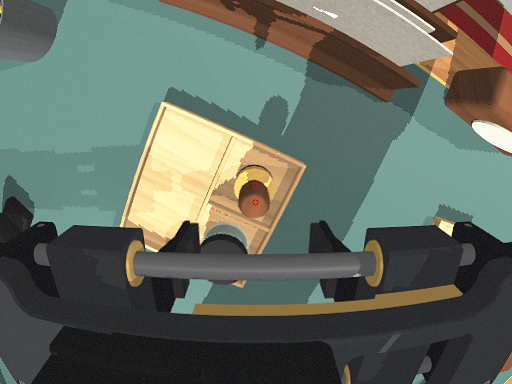

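The stamp is upright at (254,190), centred in its pocket. Now the glue.

Call:
play_rows --increments "0 0 0 -0.03 -0.027 0 1;0 0 0 -0.06 -0.055 0 1;0 0 0 -0.09 -0.083 0 1;0 0 0 -0.12 -0.11 0 1;0 0 0 -0.15 -0.138 0 1;0 0 0 -0.1777 -0.1633 0.005 1;0 0 0 -0.1777 -0.1633 0.008 1;0 0 0 -0.1777 -0.1633 0.04 1"

```text
time: 10.0
ee_pos: [0.4463, 0.1754, 0.1007]
eef_rot: [0.977, 0.212, 0.004, 0.0]
ft_force: [0.4, -0.1, -0.6]
width: 0.0872
grip_force: 0.0
```

Call:
play_rows --increments "0 0 0 0 0 0.03 1;0 0 0 0 0 0.06 1;0 0 0 0 0 0.072 0.9;0 0 0 0 0 0.072 0.2;0 0 0 0 0 0.072 0.2;0 0 0 0 0 0.072 0.2;0 0 0 0 0 0.072 0.2;0 0 0 0 0 0.072 0.2"

```text
time: 10.8
ee_pos: [0.4448, 0.1744, 0.0268]
eef_rot: [0.977, 0.211, 0.001, 0.0]
ft_force: [0.2, 1.1, 1.2]
width: 0.0471
grip_force: 0.7
```

```bash
python3 -c "
from h import *
x=.6237-.072*np.cos(.149);y=-.17-.072*np.sin(.149);print(x,y)
go((x,y,.11,.426),(x,y,.031,.426))"
```

```text
0.552497758440616 -0.18068834865258068
t 10.8 p [0.4448 0.1744 0.0268] phi 0.426 w 0.0471 F [0.2 1.1 1.2] j [ 0.12  0.3  -0.65  2.02  0.23  0.9  -1.8 ]
[ 0.    -0.001 -0.   ] [-0.0484  0.3679 -0.0831]
[ 0.    -0.001 -0.   ] [-0.0485  0.3679 -0.0041]
```

Call:
play_rows --increments "0 0 0 0 0 0 0.2;0 0 0 0 0 0 0.2;0 0 0 0 0 0 0.2;0 0 0 0 0 -0.02 0.2;0 0 0 0 0 -0.05 0.2;0 0 0 0 0 -0.075 0.2;0 0 0 -0.003 0.02 -0.083 0.2;0 0 0 -0.008 0.06 -0.083 0.2"

```text
time: 11.6
ee_pos: [0.4622, 0.1186, 0.1108]
eef_rot: [0.977, 0.214, 0.002, -0.0]
ft_force: [0.9, -0.3, -1.3]
width: 0.0433
grip_force: 20.0
```

Call:
play_rows --increments "0 0 0 -0.005 0.04 0 0.2;0 0 0 -0.01 0.08 0 0.2;0 0 0 -0.015 0.12 0 0.2;0 0 0 -0.02 0.16 0 0.2;0 0 0 -0.026 0.2 0 0.2;0 0 0 -0.031 0.24 0 0.2;0 0 0 -0.036 0.275 0 0.2;0 0 0 -0.04 0.3 0 0.2"

```text
time: 12.4
ee_pos: [0.5491, -0.1763, 0.1087]
eef_rot: [0.978, 0.21, -0.0, 0.0]
ft_force: [-0.5, -0.5, -0.6]
width: 0.0437
grip_force: 20.0
```

Call:
play_rows --increments "0 0 0 0 0.008 0 0.2;0 0 0 0 0.008 0 0.2;0 0 0 0 0.008 0 0.2"

```text
time: 12.7
ee_pos: [0.5524, -0.179, 0.1089]
eef_rot: [0.977, 0.212, -0.0, -0.0]
ft_force: [0.8, 1.1, -0.9]
width: 0.0436
grip_force: 20.0
```

```bash
python3 -c "
from h import *
x=.6237-.072*np.cos(.149);y=-.17-.072*np.sin(.149);print(x,y)
go((x,y,.11,.426),(x,y,.031,.426))"
```

```text
0.552497758440616 -0.18068834865258068
t 12.7 p [ 0.5524 -0.179   0.1089] phi 0.427 w 0.0436 F [ 0.8  1.1 -0.9] j [ 0.57  0.36 -0.41  1.7   0.15  1.12 -1.02]
[-0.001  0.     0.001] [-0.0006  0.0016 -0.0011]
[-0.001  0.     0.001] [-0.0006  0.0017  0.0779]
```

Call:
play_rows --increments "0 0 0 -0.0006 0.0016 0.025 0.2;0 0 0 -0.0006 0.0016 0.05 0.2;0 0 0 -0.0006 0.0016 0.066 0.2;0 0 0 -0.0006 0.0016 0.073 0.2;0 0 0 -0.0006 0.0016 0.077 0.2;0 0 0 -0.0006 0.0016 0.0785 0.2;0 0 0 -0.0006 0.0016 0.0785 0.2"

```text
time: 13.4
ee_pos: [0.5532, -0.1823, 0.0312]
eef_rot: [0.977, 0.211, 0.0, 0.0]
ft_force: [-1.0, -0.2, -0.8]
width: 0.0435
grip_force: 20.0
```

Call:
play_rows --increments "0 0 0 0 0 0.001 0.2;0 0 0 0 0 0.001 0.9;0 0 0 0 0 0.001 0.9;0 0 0 0 0 0.001 0.9;0 0 0 0 0 0.001 0.9;0 0 0 0 0 -0.03 0.9;0 0 0 0 0 -0.075 0.9;0 0 0 0 0 -0.11 0.9"

```text
time: 14.2
ee_pos: [0.5529, -0.1822, 0.1427]
eef_rot: [0.977, 0.211, 0.0, 0.0]
ft_force: [1.1, -0.1, -0.2]
width: 0.0779
grip_force: 0.0
```

```bash
python3 -c "
from h import *
go((.40,-.36,.19,-.43),(.40,-.34,.19,.2))
from bench import *
s=read_state();c=camera('wrist');im=c['color'][:,:,::-1].copy()
cv2.imwrite('pics/w4.png',im)"
```

```text
t 14.2 p [ 0.5529 -0.1822  0.1427] phi 0.426 w 0.0779 F [ 1.1 -0.1 -0.2] j [ 0.58  0.33 -0.41  1.66  0.14  1.18 -1.01]
[ 0.    -0.001  0.856] [-0.2127  0.0987 -0.0474]
[ 0.    -0.001  0.226] [-0.2044  0.0805 -0.0474]
```

View pics/w4.png

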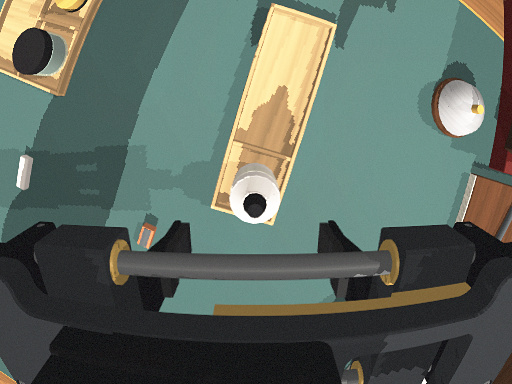

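The glue bottle sits centred in the small pocket. Next I move to a view of the stapler with the tool aligned to it.

Call:
play_rows --increments "0 0 0.1 -0.01 0.005 -0.04 1;0 0 0.22 -0.04 0.02 -0.047 1;0 0 0.34 -0.08 0.04 -0.047 1;0 0 0.46 -0.12 0.06 -0.047 1;0 0 0.58 -0.155 0.075 -0.047 1;0 0 0.7 -0.19 0.09 -0.047 1;0 0 0.82 -0.213 0.097 -0.047 1;0 0 0.856 -0.213 0.097 -0.047 1"

```text
time: 15.05
ee_pos: [0.3954, -0.3619, 0.1874]
eef_rot: [0.976, -0.219, -0.0, 0.001]
ft_force: [-0.6, 0.5, 0.3]
width: 0.0869
grip_force: 0.0
```

Call:
play_rows --increments "0 0 0 0 0 0 1;0 0 0 0 0 0 1"

```text
time: 15.25
ee_pos: [0.3992, -0.3581, 0.1875]
eef_rot: [0.977, -0.212, 0.0, -0.0]
ft_force: [0.0, 0.4, 0.7]
width: 0.0871
grip_force: 0.0
```

```bash
python3 -c "
from h import *
go((.466,-.379,.1,-.427))
from bench import *
s=read_state();c=camera('wrist');im=c['color'][:,:,::-1].copy()
np.savez('w5.npz',ee_pos=s['ee_pos'],eef_rot=s['eef_rot'],mount=c['mount'],fx=c['fx'],cx=c['cx'],cy=c['cy'])
cv2.imwrite('pics/w5.png',cv2.resize(im,None,fx=1.5,fy=1.5))"
```

```text
t 15.2 p [ 0.3992 -0.3581  0.1875] phi -0.428 w 0.0871 F [0.  0.4 0.7] j [ 0.81  0.17 -0.19  1.74  0.03  1.24 -1.38]
[-0.    -0.    -0.001] [ 0.0694 -0.0087  0.0875]
```

View pics/w5.png

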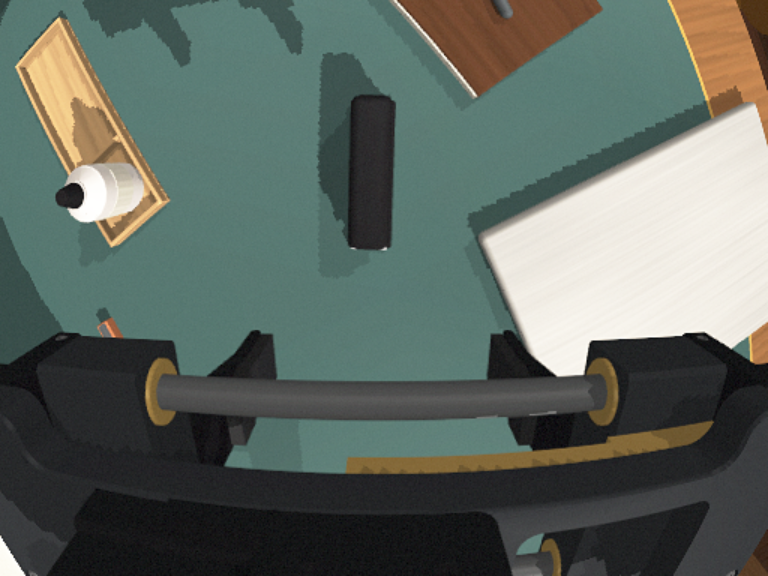

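```bash
python3 -c "
from h import *
d=dict(np.load('w5.npz'))
def inv(u,z): return least_squares(lambda p:(wpix([p[0],p[1],z],d,d)[0]-u),[.46,-.37]).x
a=inv(np.array([373.5,97])/1.5,.048);b=inv(np.array([370.5,248])/1.5,.048)
print(a,b,(a+b)/2,np.linalg.norm(a-b),np.arctan2(*(a-b)[::-1]))
m=(a+b)/2;f=np.arctan2(*(a-b)[::-1])
go((*m,.1,f),(*m,.019,f))"
```

```text
[ 0.50889016 -0.40252506] [ 0.41601958 -0.35761167] [ 0.46245487 -0.38006836] 0.10316083510578748 -0.4504520225616022
t 15.3 p [ 0.3993 -0.358   0.1875] phi -0.428 w 0.0871 F [-1.5  0.9 -0.3] j [ 0.81  0.17 -0.19  1.74  0.03  1.24 -1.38]
[-0.    -0.     0.023] [ 0.0666 -0.0061  0.0875]
[-0.    -0.     0.023] [ 0.0666 -0.0061  0.1685]
```

Call:
play_rows --increments "0 0 0.023 0.035 -0.003 0.02 0.7;0 0 0.023 0.068 -0.006 0.04 0.7;0 0 0.023 0.068 -0.006 0.08 0.7;0 0 0.023 0.068 -0.006 0.115 0.7;0 0 0.023 0.068 -0.006 0.145 0.7;0 0 0.023 0.068 -0.006 0.163 0.6;0 0 0.023 0.068 -0.006 0.168 0.5;0 0 0.023 0.068 -0.006 0.168 0.1"

```text
time: 16.1
ee_pos: [0.4633, -0.3809, 0.0192]
eef_rot: [0.975, -0.224, -0.0, -0.0]
ft_force: [-0.7, -0.3, 0.8]
width: 0.0445
grip_force: 0.0
```

Call:
play_rows --increments "0 0 0 0 0 0 0.1;0 0 0 0 0 0 0.1;0 0 0 0 0 0 0.1;0 0 0 0 0 0 0.1;0 0 0 0 0 0 0.1" --grip_force 30

```text
time: 16.6
ee_pos: [0.4642, -0.3817, 0.021]
eef_rot: [0.974, -0.224, 0.001, 0.0]
ft_force: [-0.6, 2.2, 6.8]
width: 0.0275
grip_force: 30.0
```

```bash
python3 -c "
from h import *
f=.149;x=.6237+.035*np.cos(f);y=-.17+.035*np.sin(f);print(x,y)
go((x,y,.12,f),(x,y,.024,f))"
```

```text
0.658312200758034 -0.16480427496055108
t 16.6 p [ 0.4642 -0.3817  0.021 ] phi -0.453 w 0.0275 F [-0.6  2.2  6.8] j [ 0.76  0.47 -0.18  1.72  0.1   0.95 -1.49]
[ 0.001 -0.002 -0.602] [ 0.0799 -0.28   -0.0988]
[ 0.001 -0.002 -0.602] [ 0.0797 -0.28   -0.0028]
```

Call:
play_rows --increments "0 0 0 0 0 -0.025 0.1;0 0 0 0 0 -0.06 0.1;0 0 0 0.005 -0.02 -0.09 0.1;0 0 -0.1 0.016 -0.055 -0.1 0.1;0 0 -0.2 0.027 -0.095 -0.1 0.1;0 0 -0.3 0.038 -0.135 -0.1 0.1;0 0 -0.4 0.05 -0.175 -0.1 0.1;0 0 -0.5 0.06 -0.21 -0.1 0.1"

```text
time: 17.4
ee_pos: [0.61, -0.2173, 0.1197]
eef_rot: [1.0, 0.026, 0.0, 0.0]
ft_force: [1.0, -0.4, -0.5]
width: 0.0279
grip_force: 30.0
```

Call:
play_rows --increments "0 0 -0.1 0.04 -0.045 0 0.1;0 0 -0.1 0.052 -0.052 0 0.1;0 0 -0.1 0.052 -0.052 0 0.1"

```text
time: 17.7
ee_pos: [0.6605, -0.1595, 0.1192]
eef_rot: [0.997, 0.076, 0.0, -0.001]
ft_force: [-1.0, 0.8, -0.9]
width: 0.0277
grip_force: 30.0
```

```bash
python3 -c "
from h import *
f=.149;x=.6237+.035*np.cos(f);y=-.17+.035*np.sin(f);print(x,y)
go((x,y,.12,f),(x,y,.026,f))"
```

```text
0.658312200758034 -0.16480427496055108
t 17.7 p [ 0.6605 -0.1595  0.1192] phi 0.153 w 0.0277 F [-1.   0.8 -0.9] j [ 0.44  0.55 -0.37  1.41  0.2   1.22 -1.38]
[-0.002 -0.001  0.004] [-0.0029  0.0049 -0.0008]
[-0.002 -0.001  0.004] [-0.003   0.0051  0.0932]
```

Call:
play_rows --increments "0 0 0.004 -0.003 0.005 0.02 0.1;0 0 0.004 -0.003 0.005 0.045 0.1;0 0 0.004 -0.003 0.005 0.068 0.1;0 0 0.004 -0.003 0.005 0.082 0.1;0 0 0.004 -0.003 0.005 0.089 0.1;0 0 0.004 -0.003 0.005 0.092 0.1;0 0 0.004 -0.003 0.005 0.093 0.1;0 0 0.004 -0.003 0.005 0.093 0.1"

```text
time: 18.5
ee_pos: [0.6568, -0.1702, 0.0275]
eef_rot: [0.997, 0.071, 0.001, 0.0]
ft_force: [-0.1, 0.1, -2.5]
width: 0.0279
grip_force: 30.0
```

Call:
play_rows --increments "0 0 0.005 0.002 -0.005 0 0.1;0 0 0.005 0.002 -0.005 0.001 0.1;0 0 0.005 0.002 -0.005 0.002 0.1;0 0 0.005 0.002 -0.005 0.0025 0.1"

```text
time: 18.9
ee_pos: [0.6579, -0.1642, 0.025]
eef_rot: [0.998, 0.069, 0.0, -0.0]
ft_force: [-4.0, 2.3, 8.3]
width: 0.0277
grip_force: 30.0
```

Call:
play_rows --increments "0 0 0 0 0 0 0.7;0 0 0 0 0 0 0.7;0 0 0 0 0 0 0.7;0 0 0 0 0 0 0.7;0 0 0 0 0 -0.03 0.9;0 0 0 0 0 -0.075 1;0 0 0 0 0 -0.12 1;0 0 0 0 0 -0.16 1"

```text
time: 19.7
ee_pos: [0.6576, -0.1648, 0.1865]
eef_rot: [0.998, 0.069, 0.001, 0.0]
ft_force: [0.6, -0.3, 1.3]
width: 0.0827
grip_force: 0.0
```

```bash
python3 -c "
from h import *
p=np.array([.4619,.3821])-.075*np.array([np.cos(2.8987),np.sin(2.8987)])
go((*p,.19,2.8987))
from bench import *
c=camera('wrist');im=c['color'][:,:,::-1].copy()
cv2.imwrite('pics/w6.png',im)"
```

```text
t 19.7 p [ 0.6576 -0.1648  0.1865] phi 0.138 w 0.0827 F [ 0.6 -0.3  1.3] j [ 0.44  0.49 -0.38  1.34  0.18  1.34 -1.37]
[ 2.000e-03  0.000e+00 -2.761e+00] [-0.0491 -0.5407 -0.0038]
```

View pics/w6.png

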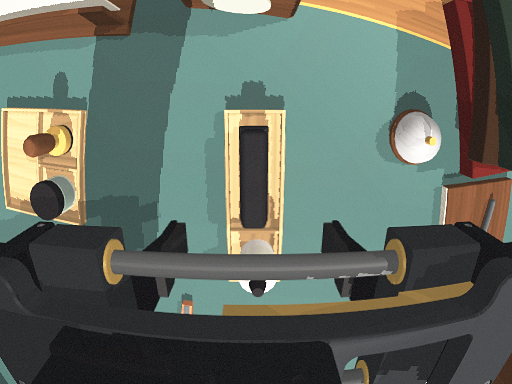

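The stapler lies centred in the long pocket. Next I turn and travel to view the dispenser.

Call:
play_rows --increments "0 0 -0.14 -0.003 -0.03 -0.01 1;0 0 -0.28 -0.006 -0.06 -0.01 1;0 0 -0.42 -0.009 -0.09 -0.01 1;0 0 -0.56 -0.012 -0.12 -0.01 1;0 0 -0.7 -0.014 -0.15 -0.01 1;0 0 -0.84 -0.016 -0.18 -0.01 1;0 0 -0.98 -0.018 -0.21 -0.01 1;0 0 -1.12 -0.021 -0.24 -0.01 1"

```text
time: 20.55
ee_pos: [0.6034, 0.0711, 0.1939]
eef_rot: [0.807, 0.591, 0.0, 0.0]
ft_force: [0.6, 1.5, 0.5]
width: 0.0871
grip_force: 0.0
```

```bash
python3 -c "
from h import *
p=np.array([.4619,.3821])-.075*np.array([np.cos(2.8987),np.sin(2.8987)])
go((*p,.19,2.8987))"
```

```text
t 20.6 p [0.6034 0.0711 0.1939] phi 1.263 w 0.0871 F [0.6 1.5 0.5] j [ 0.33  0.39 -0.67  1.52  0.24  1.32 -0.67]
[ 0.     0.    -1.635] [ 0.2584 -0.1541  0.0038]
```

Call:
play_rows --increments "0 0 -0.14 0.025 -0.015 0 1;0 0 -0.28 0.05 -0.03 0 1;0 0 -0.42 0.075 -0.045 0 1;0 0 -0.56 0.1 -0.06 0 1;0 0 -0.7 0.125 -0.075 0 1;0 0 -0.84 0.15 -0.09 0 1;0 0 -0.98 0.175 -0.105 0 1;0 0 -1.12 0.2 -0.12 0 1"

```text
time: 21.35
ee_pos: [0.5509, 0.2982, 0.1939]
eef_rot: [0.37, 0.929, -0.0, 0.0]
ft_force: [0.1, 0.3, -0.9]
width: 0.087
grip_force: 0.0
```

Call:
play_rows --increments "0 0 -0.14 0.001 -0.02 0 1;0 0 -0.28 0.002 -0.04 0 1;0 0 -0.42 0.003 -0.06 0 1;0 0 -0.5 0.003 -0.07 0 1;0 0 -0.5 0.003 -0.07 0 1"

```text
time: 21.85
ee_pos: [0.5004, 0.2476, 0.1939]
eef_rot: [0.132, 0.991, -0.001, 0.0]
ft_force: [1.3, -0.4, -0.4]
width: 0.0871
grip_force: 0.0
```

```bash
python3 -c "
from h import *
p=np.array([.4619,.3821])-.075*np.array([np.cos(2.8987),np.sin(2.8987)])
go((*p,.19,2.8987))
from bench import *
s=read_state();c=camera('wrist');im=c['color'][:,:,::-1].copy()
np.savez('w7.npz',ee_pos=s['ee_pos'],eef_rot=s['eef_rot'],mount=c['mount'],fx=c['fx'],cx=c['cx'],cy=c['cy'])
t=(.4619,.3821,2.8987)
for a,b,z in [(60,23,0),(60,-23,0),(-60,23,18),(-60,-23,18),(60,23,18),(60,-23,18),(15,23,30),(15,-23,30),(-39,23,30),(-39,-23,30)]:
    P=(t[0]+np.cos(t[2])*a/1e3-np.sin(t[2])*b/1e3,t[1]+np.sin(t[2])*a/1e3+np.cos(t[2])*b/1e3,z/1e3);cv2.circle(im,tuple(int(v) for v in wpix(P,s,c)[0]),2,(255,0,255),1)
cv2.imwrite('pics/w7.png',cv2.resize(im,None,fx=1.5,fy=1.5))"
```

```text
t 21.9 p [0.5004 0.2476 0.1939] phi 2.878 w 0.0871 F [ 1.3 -0.4 -0.4] j [ 0.32  0.39 -1.06  1.64  0.35  1.32  0.51]
[-0.001  0.001 -0.021] [-0.0028  0.1214  0.0038]
```

View pics/w7.png

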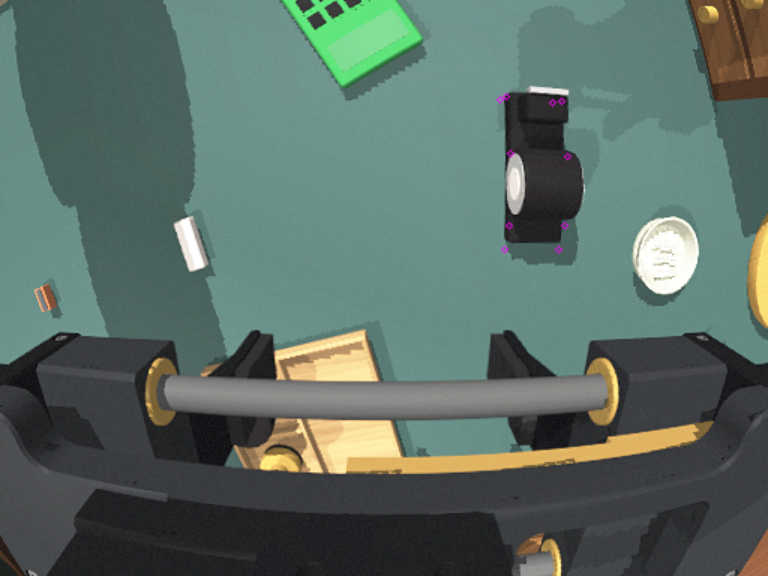

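The dispenser is at (540,165) in the picture, a few mm off the fitted marks. I'll refit it from the foot corners and roll face.

```bash
python3 -c "
from h import *
d=dict(np.load('w7.npz'))
obs=[((60,23,18),(506,93)),((-60,23,18),(506,242)),((-60,-23,18),(561,242)),((-12,23,30),(514.5,184)),((60,0,42),(548,90))]
def res(t):
    o=[]
    for (a,b,z),u in obs:
        a,b=a/1e3,b/1e3
        o+=list(wpix((t[0]+np.cos(t[2])*a-np.sin(t[2])*b,t[1]+np.sin(t[2])*a+np.cos(t[2])*b,z/1e3),d,d)[0]-np.array(u)/1.5)
    return np.array(o)
r=least_squares(res,[.4619,.3821,2.8987],loss='soft_l1');print(r.x,np.round(res(r.x),1))
go((*r.x[:2],.12,r.x[2]),(*r.x[:2],.017,r.x[2]))"
```

```text
[0.45810141 0.38500829 2.90213933] [ 1.4 -1.2  1.1  1.3 -0.2  1.1 -0.8 -0.  -0.7 -0.9]
t 21.9 p [0.5008 0.2482 0.194 ] phi 2.875 w 0.0869 F [ 0.6 -0.2  0.7] j [ 0.32  0.39 -1.06  1.64  0.35  1.32  0.51]
[-0.     0.001 -0.027] [0.0773 0.1207 0.0739]
[-0.     0.001 -0.027] [0.0774 0.1207 0.1769]
```

Call:
play_rows --increments "0 0 -0.027 0.025 0.04 0 1;0 0 -0.027 0.05 0.08 0.02 1;0 0 -0.027 0.0774 0.1207 0.05 1;0 0 -0.027 0.0774 0.1207 0.074 1;0 0 -0.027 0.0774 0.1207 0.074 1;0 0 -0.027 0.0774 0.1207 0.074 1"

```text
time: 22.5
ee_pos: [0.4577, 0.3855, 0.1201]
eef_rot: [0.119, 0.993, -0.0, -0.0]
ft_force: [0.4, -0.4, 0.8]
width: 0.0869
grip_force: 0.0
```

```bash
python3 -c "
from h import *
go((.4581,.385,.019,2.902))"
```

```text
t 22.5 p [0.4577 0.3855 0.1201] phi 2.903 w 0.0869 F [ 0.4 -0.4  0.8] j [-0.01  0.55 -1.01  1.62  0.49  1.24  0.22]
[-0.001 -0.     0.001] [-0.0005 -0.0003  0.1011]
```

Call:
play_rows --increments "0 0 0 0 0 0.035 1;0 0 0 0 0 0.07 1;0 0 0 0 0 0.093 1;0 0 0 0 0 0.101 1;0 0 0 0 0 0.101 0.3;0 0 0 0 0 0.101 0.3;0 0 0 0 0 0.101 0.3;0 0 0 0 0 0.101 0.3" --grip_force 35

```text
time: 23.3
ee_pos: [0.458, 0.3859, 0.0203]
eef_rot: [0.118, 0.993, 0.001, 0.001]
ft_force: [0.0, -0.9, 0.2]
width: 0.0627
grip_force: 0.0
```

Call:
play_rows --increments "0 0 0 0 0 0 0.3;0 0 0 0 0 0 0.3;0 0 0 0 0 0 0.3;0 0 0 0 0 0 0.3"

```text
time: 23.7
ee_pos: [0.4574, 0.3855, 0.0193]
eef_rot: [0.118, 0.993, -0.0, 0.0]
ft_force: [-0.3, -1.0, 4.4]
width: 0.0458
grip_force: 35.0
```

```bash
python3 -c "
from h import *
f=-.0106;x=.6351-.037*np.sin(f);y=.1384+.037*np.cos(f);print(x,y)
go((x,y,.12,f+np.pi),(x,y,.023,f+np.pi))"
```

```text
0.6354921926554425 0.1753979213594631
t 23.7 p [0.4574 0.3855 0.0193] phi 2.905 w 0.0458 F [-0.3 -1.   4.4] j [-0.07  0.67 -0.93  1.7   0.59  1.09  0.15]
[-0.     0.    -0.226] [-0.2225 -0.1625 -0.1006]
[-0.     0.    -0.226] [-0.2224 -0.1625 -0.0036]
```

Call:
play_rows --increments "0 0 0 0 0 -0.025 0.3;0 0 0 0 0 -0.06 0.3;0 0 0 -0.01 -0.007 -0.09 0.3;0 0 -0.04 -0.035 -0.026 -0.1 0.3;0 0 -0.08 -0.065 -0.048 -0.1 0.3;0 0 -0.12 -0.095 -0.07 -0.1 0.3;0 0 -0.16 -0.125 -0.092 -0.1 0.3;0 0 -0.2 -0.155 -0.114 -0.1 0.3"

```text
time: 24.5
ee_pos: [0.5817, 0.2367, 0.1183]
eef_rot: [0.018, 1.0, -0.0, -0.0]
ft_force: [0.5, 1.3, -3.4]
width: 0.0454
grip_force: 35.0
```

```bash
python3 -c "
from h import *
go((.6355,.1754,.12,3.131))"
```

```text
t 24.5 p [0.5817 0.2367 0.1183] phi 3.106 w 0.0454 F [ 0.5  1.3 -3.4] j [ 0.26  0.62 -1.    1.54  0.54  1.28  0.72]
[-0.001 -0.001 -0.025] [-0.0559 -0.0593 -0.0017]
```

Call:
play_rows --increments "0 0 -0.025 -0.022 -0.024 -0.001 0.3;0 0 -0.025 -0.044 -0.047 -0.001 0.3;0 0 -0.025 -0.0559 -0.0593 -0.001 0.3;0 0 -0.025 -0.0559 -0.0593 -0.001 0.3;0 0 -0.025 -0.0559 -0.0593 -0.001 0.3"

```text
time: 25.0
ee_pos: [0.6341, 0.178, 0.1196]
eef_rot: [0.006, 1.0, 0.0, -0.001]
ft_force: [-0.6, 0.1, -4.3]
width: 0.0455
grip_force: 35.0
```

```bash
python3 -c "
from h import *
go((.6355,.1754,.0245,3.131))"
```

```text
t 25.0 p [0.6341 0.178  0.1196] phi 3.131 w 0.0455 F [-0.6  0.1 -4.3] j [ 0.32  0.68 -0.97  1.45  0.56  1.31  0.87]
[ 0.001 -0.001 -0.   ] [-0.0016 -0.0027  0.0951]
```

Call:
play_rows --increments "0 0 0 -0.0016 -0.0027 0.025 0.3;0 0 0 -0.0016 -0.0027 0.05 0.3;0 0 0 -0.0016 -0.0027 0.072 0.3;0 0 0 -0.0016 -0.0027 0.085 0.3;0 0 0 -0.0016 -0.0027 0.091 0.3;0 0 0 -0.0016 -0.0027 0.094 0.3;0 0 0 -0.0016 -0.0027 0.095 0.3;0 0 0 -0.0016 -0.0027 0.095 0.3"

```text
time: 25.8
ee_pos: [0.6369, 0.1746, 0.0259]
eef_rot: [0.006, 1.0, 0.0, 0.001]
ft_force: [-0.2, -0.4, -4.1]
width: 0.0457
grip_force: 35.0
```

Call:
play_rows --increments "0 0 0 0 0 0.001 0.3;0 0 0 0 0 0.002 0.3;0 0 0 0 0 0.003 0.3;0 0 0 0 0 0.003 0.3"

```text
time: 26.2
ee_pos: [0.6368, 0.1743, 0.0233]
eef_rot: [0.006, 1.0, -0.0, 0.0]
ft_force: [-3.3, -2.6, 6.1]
width: 0.0457
grip_force: 35.0
```

Call:
play_rows --increments "0 0 0 0 0 0 0.75;0 0 0 0 0 0 0.75;0 0 0 0 0 0 0.75;0 0 0 0 0 0 0.75;0 0 0 0 0 -0.02 0.75;0 0 0 0 0 -0.06 0.75;0 0 0 0 0 -0.105 0.75;0 0 0 0 0 -0.15 0.75"

```text
time: 27.0
ee_pos: [0.6362, 0.1745, 0.1752]
eef_rot: [0.006, 1.0, 0.0, 0.0]
ft_force: [0.4, 0.4, 0.6]
width: 0.0649
grip_force: 0.0
```

Call:
play_rows --increments "0 0 0 0.05 0.04 -0.02 0.8;0 0 0 0.1 0.08 -0.03 0.8;0 0 0 0.15 0.12 -0.03 0.8;0 0 0 0.15 0.12 -0.03 0.8"

```text
time: 27.4
ee_pos: [0.4858, 0.2979, 0.204]
eef_rot: [0.005, 1.0, 0.0, 0.001]
ft_force: [0.8, 1.5, 0.3]
width: 0.0692
grip_force: 0.0
```

```bash
python3 -c "
from bench import *
import cv2
s=camera('scene')['color'][120:300,170:370,::-1];d=camera('side')['color'][110:270,150:330,::-1]
s=cv2.resize(s,(400,360),interpolation=3);d=cv2.resize(d,(400,356),interpolation=3);d=cv2.copyMakeBorder(d,0,4,0,0,0)
cv2.imwrite('pics/end.png',cv2.hconcat([s,d]))"
```

```text
(no output)
```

View pics/end.png

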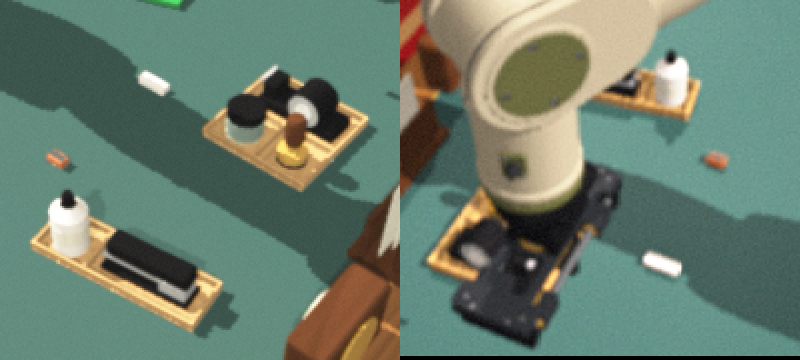

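All five things are upright and inside their pockets in the scene view: dispenser (305,105), ink pot (245,118), stamp (292,145), glue (68,225) and stapler (150,268). I'm handing in.

```bash
python3 -c "
from bench import *
print(close_job())"
```

```text
the job is handed in; nothing more can be done
None
```

Both kits are made up and the job is handed in at about 27 s; all five things looked upright and inside their pockets in the last pictures, though the hand-in returned no verdict.

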